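Press a router's lid home with the toggle clamp

ROBOT

A 6-joint arm with a two-finger parallel gripper is mounted at the origin on the work surface. World frame = base frame: x ahead of the robot, y to its left, z up, the work surface at z = 0. Lengths are in m, angles in degrees, forces in N, time in s.
With the tool pointing down it reaches from about 0.4 to 0.825 m from the base axis. Payload 7 kg.
Tool frame: the origin (TCP) lies on the centre line of the jaws, within the pads' length; the fingertips stand 22 mm ahead of it and the grasp point (between the pads) lies 3 mm ahead of it (ctrl.finger_overhang is the distance from the TCP to the fingertips, in m); z points along the fingers, y is the line along which they close (so a half turn about z gives the same grasp; the last joint's range is limited). The gripper opens to 88 mm and grips with 3 to 60 N. Pads are 19 mm wide; open, the fingers measure 130 mm over their backs; the gripper's body (78 mm by 193 mm) begins 47 mm behind the grasp point.
Start: joints at [91.794, 20.546, 0.682, 0, -70.136, -16.507], TCP at [0.171, 0.653, 0.225] pointing down, gripper open.
Joint ranges: [-176.03, 176.03], [-82.01, 121.73], [-58.28, 71.71], [-173.87, 95.51], [-174.79, -0.11], [-173.66, 173.66]. Speed limits (degrees/s): [136.94, 136.94, 172.46, 180, 180, 180].

INTERFACE

Orientations are given as [roll, pitch, yaw] about the fixed x, y, z axes, in that order (R = Rz(yaw) Ry(pitch) Rx(roll)).
In Python, from plant import ctrl gives the robot as it stands. The module is installed in compiled form; this text tells all that it offers.
- The arm moves only by the shell command python3 -m creep 'ROWS'. ROWS is JSON, a list of rows, each an object with "grip": the closure, from 0 (fully open) to 1 (shut); "delta_pos": the shift along the tool's x, y, z scaled (see below), a list of three; "rotation": the turn, a rotation vector about the tool's x, y, z scaled (see below), a list of three. A call has 1 to 5 rows; each row is the pose to reach, as a shift and turn from the pose commanded when the call began, along the tool's axes at that moment; what a row does not reach only later rows make up. The controller multiplies each number of a shift by 10 cm and each number of a turn by pi/2 rad. A row lasts 1/10 s, in which the tool goes at most 50 mm and 8.59 degrees, less where a joint would pass 70% of its speed; a pose out of reach is approached as far as the arm can. A call with a number of a shift or a turn outside -1 to 1 is refused whole. A call with a gripper value outside its range is refused whole. The fingers move at their own pace and stop on an object; the grip force is fixed at half the most. Time passes only in rows, so rows that repeat a pose let the fingers close. It gives the time, the measured TCP pose, the force, the opening and the grip force at its end, in the units of the state.
- ctrl.get_obs(): the state, without advancing time (a new reading comes with each control period).
- ctrl.snapshot(name): name is "scene" or "top" or "wrist"; returns a dict with "color" (420x560x3 uint8, red, green, blue), "intrinsics" (3x3 intrinsics, pixels), "R" (3x3) and "t" (3): a world point X has camera coordinates R X + t. Camera axes: x right, y down, z forward; pixel columns grow to the right and rows downward; lengths in m; the calibration is good to about 2 mm. The wrist camera is an equidistant fisheye: a pixel r from the principal point sees the ray r / f radians off the axis. A picture is of the moment at which its call begins. There is no depth.
- ctrl.close_job(): hands the job in; it is judged then, once.
The state is a dict: "clock": time; "joint_pos": joint angles; "qvel": joint speeds; "tau": joint torques, N m; "tool_pos": TCP position; "orientation": TCP orientation; "force": force on the tool from outside, world axes, zero at the start; "moment": the same for the moment, N m; "opening": finger opening in m; "gripper_force": force on a finger pad.
Only numpy, scipy, OpenCV 4.12 (cv2) and the standard library are available. Lean on these libraries where they do the work, as an engineer would, in place of code of your own. Each camera call takes 0.05 s, during which the arm holds its last target. There are 200 camera calls.

TASK

The white router in the blue jig has its lid standing proud on its clips. Swing the red-handled toggle clamp over centre so that its rubber pad presses the lid fully home, and let go of the handle so that the clamp is holding by itself; then swing the handle well back open again, leaving the closed router in its nest. Do not touch the router with the robot, and leave the other things on the bench alone.

Things in the scene. Friction and masses are not known exactly. Their poses are not given: they have to be found in the camera images.
- jig: fixed jig: blue base plate 420 x 230 x 15 mm with black nest rails and a steel toggle clamp. Origin on the bench below the middle of the clamp's bracket; z up, x points from the clamp to the router (nest centre at x +117.5, y 0 mm; plate spans x -210 to +210, y +-115 mm); handle and arm swing in the plane y = 0
- clamp_pivot (a point): the handle's horizontal pivot axis (along the jig's y), 58.5 mm above the bench, at the jig's x = -43 mm, y = 0
- clamp_knob (a point): centre of the red drum-shaped knob (28 mm across, 32 mm long, its axis and flat ends along the jig's y) at the end of the red handle (20 mm thick), 135 mm from the pivot; it can be pinched from above along the jig's y
- clamp_handle (a joint): handle angle, rad: 0 = locked, upright against its stop; grows as the handle swings back, away from the router, to 1.3 = fully open. Dead centre is at about 0.05; below that it holds itself. Knob = pivot + 135 mm x (-sin(angle) along jig x, cos(angle) up). Takes about 10 N at the knob near the end of closing; stays where it is left
- clamp_pad: black sprung rubber pad, 24 mm across, on the end of the clamp's steel arm; origin at the centre of its pressing face; comes down on the middle of the lid as the handle comes upright; with the handle open the arm stands nearly upright, its end about 160 mm above the bench
- router: loose white router standing in the nest on the plate, 112 (jig x) x 150 (jig y) mm, lid top 35 mm above its underside when home, with a white antenna 125 mm high at its far edge (router x = +66, y = +58 mm); origin under its centre
- lid (a joint): how far the lid stands proud of home, m: 0 = fully home, up to 0.007 at the start (a blue band shows all round under it); it stays where it is pushed
- finished_router: a finished white router, 112 x 150 x 35 mm plus a 125 mm upright antenna; origin under its centre; bystander
- adapter: black power adapter, 75 x 50 x 32 mm; origin under its centre; bystander
- cleaner: clear cleaner bottle with blue cap, 52 mm across, 130 mm tall; origin under its centre; bystander
- plug_tray: empty grey divided tray, 120 x 90 x 35 mm; origin under its centre; bystander
- screw_dish: steel dish, 56 mm across, 20 mm tall, standing on the jig plate beside the handle end; origin under its centre; bystander
- screwdriver: screwdriver with yellow handle, 170 mm long, lying along its x; bystander
- tape_roll: yellow tape roll lying flat, 90 mm across, 22 mm tall; origin under its centre; bystander

How it is judged (in metres and radians):
On the way:
1. For 0.5 s: clamp locked over centre (handle within 2 degrees of its upright stop), pad pressing the lid with over 4 N, lid home (less than 1.5 mm proud), gripper off the handle (value of joint clamp_handle below 0.035 rad and value of joint lid below 0.0015 m and contact force between clamp_pad and router above 4 N and contact force between the fingers and jig below 0.5 N), for 0.5 s.
At the end, for the whole second after the job is handed in: Clamp open again (handle at least 1.0 rad, 57 degrees, back from upright), at rest, pad off the router; lid home (less than 1.5 mm proud); router at rest, flat in its nest: within 6 mm of the nest centre along jig x and y, under 3 mm above the plate, tilted under 3 degrees (value of joint clamp_handle above 1 rad and value of joint lid below 0.0015 m and contact force between clamp_pad and router below 0.1 N and x of router in the frame of jig between 0.1115 and 0.1235 m and y of router in the frame of jig between -0.006 and 0.006 m and z of router in the frame of jig below 0.018 m and angle between router's own z axis and vertical below 0.0524 rad and linear speed of router below 0.02 m/s and velocity of joint clamp_handle between -0.1 and 0.1 rad/s); the robot touches nothing.
It fails at once if The robot pushes on the router or its lid with more than 1 N: only the clamp may press it (contact force between any of the fingers, the arm and router above 1 N).
It fails at once if A bystander (finished router, adapter, bottle, tray, dish, screwdriver or tape roll) is moved by more than 20 mm (distance of any of finished_router, adapter, cleaner, plug_tray, screw_dish, screwdriver, tape_roll from where it was at the start of the episode above 0.02 m).
It also fails if it takes over 45 s, if anything falls off the work surface, if the arm or the gripper's body presses on something with over 40 N, if the wrist force passes 120 N, or if a joint passes its speed limit or range.

## Working session

There is one attempt and no reset: what is moved stays moved. The work goes in short steps, Python scripts to look and compute and a shell command to move; the robot and the scene stay as the last step left them, time stands still between calls to the robot, and variables do not carry over. Pictures are saved under pics/ and viewed, at most 10 in all, crops included, and the job is handed in when it is done.

```bash
mkdir -p pics
python3 - <<'E'
from plant import ctrl
import cv2,pickle
o=ctrl.get_obs();print(o)
for n in("scene","top"):
    s=ctrl.snapshot(n);pickle.dump(s,open(n+".pkl","wb"));cv2.imwrite(f"pics/{n}.png",s["color"][...,::-1]);print(n,s["intrinsics"],s["R"],s["t"])
E
```

```text
{'clock': 0.0, 'joint_pos': array([ 9.17955547e+01,  2.05907807e+01,  6.33745236e-01, -2.24033934e-02,
       -7.01360979e+01, -1.65071116e+01]), 'qvel': array([-0.03508214,  0.04107413,  0.07456741, -0.06222211, -0.00673963,
        0.04508608]), 'tau': array([-5.14579770e-04, -5.82719886e+01,  2.93049413e+01,  6.99698031e+00,
        6.92967908e-03, -1.53584938e-04]), 'tool_pos': array([0.17130327, 0.65238288, 0.22412268]), 'orientation': array([ 1.79904720e+02, -6.27265827e-03, -1.47191813e+01]), 'force': array([-0.25349652, -0.42625095,  0.33603795]), 'moment': array([ 0.00497115,  0.04686068, -0.00636463]), 'gripper_force': 0.0, 'opening': 0.0875570778451295}
scene [[435.1193525    0.         282.10626429]
 [  0.         435.1193525  216.52136406]
 [  0.           0.           1.        ]] [[-0.2842916   0.95870786  0.00758421]
 [ 0.62902148  0.19248596 -0.75318068]
 [-0.72354009 -0.2093523  -0.65776998]] [ 0.12768922 -0.2003423   1.74458945]
top [[436.84583984   0.         277.75860574]
 [  0.         436.84583984 206.8161478 ]
 [  0.           0.           1.        ]] [[-0.00858734 -0.99984085 -0.01563775]
 [-0.99850975  0.00941665 -0.05375499]
 [ 0.05389369  0.01515283 -0.9984317 ]] [0.01453253 0.50058404 1.27224567]
```

View pics/scene.png

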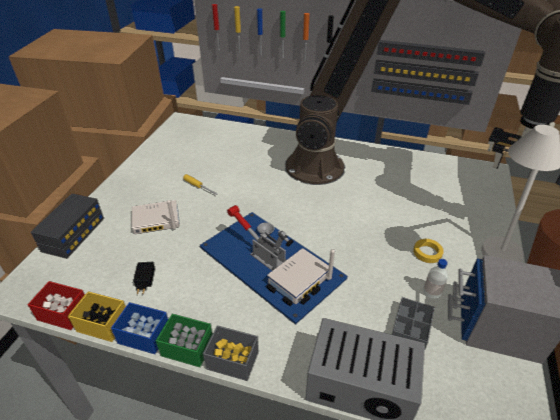

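View pics/top.png

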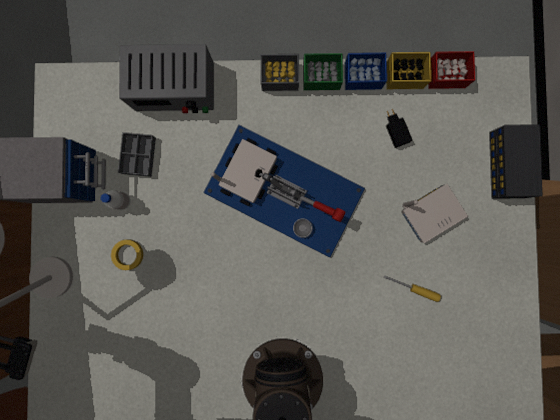

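The scene view shows the jig mid-bench with the red knob at about (234,211). In the top view the knob is at about (338,214), the router at (248,168) and the dish at (303,228).

```bash
cat > h.py <<'E'
import numpy as np,cv2,pickle
def ray(s,p):
    K,R,t=s["intrinsics"],s["R"],s["t"]
    d=R.T@np.linalg.solve(K,[p[0],p[1],1.]);return -R.T@t,d/np.linalg.norm(d)
def plane(s,p,z):
    c,d=ray(s,p);return c+d*(z-c[2])/d[2]
def tri(a,p,b,q):
    c1,d1=ray(a,p);c2,d2=ray(b,q)
    k=np.linalg.lstsq(np.c_[d1,-d2],c2-c1,rcond=None)[0]
    A,B=c1+k[0]*d1,c2+k[1]*d2;return (A+B)/2,np.linalg.norm(A-B)
def redmask(im):
    h=cv2.cvtColor(im,cv2.COLOR_RGB2HSV);return (((h[...,0]<8)|(h[...,0]>172))&(h[...,1]>170)&(h[...,2]>60)).astype(np.uint8)
def bluemask(im):
    h=cv2.cvtColor(im,cv2.COLOR_RGB2HSV);return ((abs(h[...,0].astype(int)-108)<12)&(h[...,1]>120)).astype(np.uint8)
E
python3 - <<'E'
from h import *
T=pickle.load(open("top.pkl","rb"));S=pickle.load(open("scene.pkl","rb"))
# plate
m=bluemask(T["color"]);w=np.zeros_like(m);w[115:265,195:375]=1;m*=w
m=cv2.morphologyEx(m,cv2.MORPH_OPEN,np.ones((3,3)))
pts=np.argwhere(m)[:,::-1]
P=np.array([plane(T,p,.015)[:2] for p in pts],np.float32)
r=cv2.minAreaRect(P);c=np.array(r[0]);print("rect",r)
for n,s,(x0,y0,x1,y1) in(("top",T,(290,190,360,240)),("scene",S,(215,195,265,250))):
    k=redmask(s["color"])[y0:y1,x0:x1];q=np.argwhere(k)[:,::-1]+[x0,y0]
    print(n,len(q),q.min(0),q.max(0))
    cv2.imwrite(f"pics/{n}c.png",cv2.resize(s["color"][y0:y1,x0:x1,::-1],None,fx=5,fy=5,interpolation=cv2.INTER_CUBIC))
a=cv2.imread("pics/topc.png");b=cv2.imread("pics/scenec.png")
H=max(a.shape[0],b.shape[0]);f=lambda i:cv2.copyMakeBorder(i,0,H-i.shape[0],0,0,cv2.BORDER_CONSTANT)
cv2.imwrite("pics/crops.png",np.hstack([f(a),f(b)]))
E
```

```text
rect ((0.5495139360427856, -0.00766320526599884), (0.41639477014541626, 0.2259574681520462), 62.39805221557617)
top 247 [313 201] [344 220]
scene 175 [228 206] [250 229]
```

View pics/crops.png

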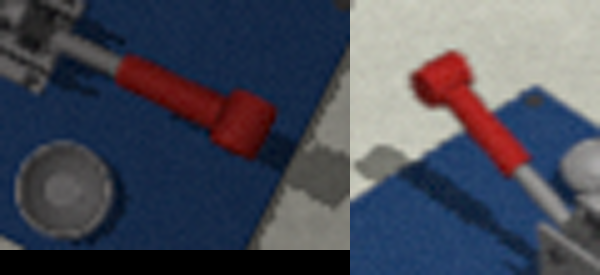

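The crops show the drum knob centred at about (339,215) in top and (233.5,210.5) in scene.

Run:
```python
from h import *
T=pickle.load(open("top.pkl","rb"));S=pickle.load(open("scene.pkl","rb"))
K,e=tri(T,(339,215),S,(233.4,210.6));print("knob",K,e)
c=np.array([.5495,-.00766]);a=np.radians(62.4);X=np.array([np.cos(a),np.sin(a)]);Y=np.array([-X[1],X[0]])
print("knob in jig",(K[:2]-c)@X,(K[:2]-c)@Y,K[2])
p=c-.043*X;print("pivot",p,"angle",np.arctan2(-(K[:2]-p)@X,K[2]-.0585),np.hypot((K[:2]-p)@X,K[2]-.0585))
d=plane(T,(302.5,228),.02);print("dish jig",(d[:2]-c)@X,(d[:2]-c)@Y)
for t in(0,.3,.6,.9,1.2,1.3):
    print(t,p-.135*np.sin(t)*X,.0585+.135*np.cos(t))
```

```text
knob [ 0.47102057 -0.15538589  0.11248658] 0.003666990041389451
knob in jig -0.1672744249718662 0.0011079332525213426 0.11248658424307639
pivot [ 0.52957827 -0.04576675] angle 1.1609788029295616 0.13549422120637758
dish jig -0.0997119982581033 0.07396616693968461
0 [ 0.52957827 -0.04576675] 0.1935
0.3 [ 0.51109497 -0.08112205] 0.18747042603195682
0.6 [ 0.49426273 -0.11331916] 0.16992030801280658
0.9 [ 0.48058512 -0.13948201] 0.1424173457165397
1.2 [ 0.47128392 -0.15727356] 0.10741829685435095
1.3 [ 0.46931256 -0.16104443] 0.0946123418643193
```

```bash
python3 -m creep '[{"grip":0,"delta_pos":[0.2,0.12,-0.04],"rotation":[0,0,0.08]},{"grip":0,"delta_pos":[0.4,0.25,-0.08],"rotation":[0,0,0.16]},{"grip":0,"delta_pos":[0.6,0.37,-0.12],"rotation":[0,0,0.24]},{"grip":0,"delta_pos":[0.8,0.5,-0.16],"rotation":[0,0,0.32]},{"grip":0,"delta_pos":[0.98,0.62,-0.2],"rotation":[0,0,0.4]}]'
cat > go.py <<'E'
import sys,numpy as np
from plant import ctrl
from scipy.spatial.transform import Rotation as R
o=ctrl.get_obs();r=R.from_euler("xyz",o["orientation"],degrees=True);g=R.from_euler("xyz",[180,0,-117.6],degrees=True)
print("at",o["tool_pos"].round(4),o["orientation"].round(1),o["joint_pos"].round(0),"F",o["force"].round(1),o["opening"].round(4))
print("turn",((r.inv()*g).as_rotvec()/(np.pi/2)).round(3))
for a in sys.argv[1:]: print(a,(r.inv().apply(np.array(eval(a))-o["tool_pos"])/.1).round(3))
E
python3 go.py .35,.46,.245 .32,.48,.245
```

```text
clock: 0.6
tool_pos: [0.251, 0.5669, 0.2448]
orientation: [180.0, -0.0, -51.0]
force: [-0.7, 1.2, 0.2]
opening: 0.0876
gripper_force: 0.0Traceback (most recent call last):
  File "go.py", line 5, in <module>
    print("at",o["tool_pos"].round(4),o["orientation"].round(1),o["joint_pos"].round(0),"F",o["force"].round(1),o["opening"].round(4))
                                                                                                                ^^^^^^^^^^^^^^^^^^
AttributeError: 'float' object has no attribute 'round'
```

```bash
sed -i 's/o\["opening"\].round(4)/round(o["opening"],4)/' go.py
python3 -m creep '[{"grip":0,"delta_pos":[0.2,0.08,0],"rotation":[0,0,0.08]},{"grip":0,"delta_pos":[0.4,0.16,0],"rotation":[0,0,0.16]},{"grip":0,"delta_pos":[0.6,0.24,0],"rotation":[0,0,0.24]},{"grip":0,"delta_pos":[0.8,0.32,0],"rotation":[0,0,0.32]},{"grip":0,"delta_pos":[0.98,0.4,0],"rotation":[0,0,0.4]}]'
python3 -m creep '[{"grip":0,"delta_pos":[0.2,-0.16,0],"rotation":[0,0,0.07]},{"grip":0,"delta_pos":[0.4,-0.32,0],"rotation":[0,0,0.14]},{"grip":0,"delta_pos":[0.6,-0.48,0],"rotation":[0,0,0.21]},{"grip":0,"delta_pos":[0.8,-0.64,0],"rotation":[0,0,0.28]},{"grip":0,"delta_pos":[0.98,-0.8,0],"rotation":[0,0,0.343]}]'
python3 go.py .47,-.155,.245
```

```text
clock: 1.1
tool_pos: [0.2817, 0.4656, 0.2447]
orientation: [180.0, -0.0, -87.0]
force: [0.3, 0.5, 0.6]
opening: 0.0874
gripper_force: 0.0
clock: 1.6
tool_pos: [0.3675, 0.3724, 0.2449]
orientation: [180.0, -0.0, -117.8]
force: [0.7, 1.1, -0.0]
opening: 0.0876
gripper_force: 0.0
at [0.3675 0.3724 0.2449] [ 180.    -0.  -117.8] [ 67.   5. -17.  -0. -68. -95.] F [ 0.7  1.1 -0. ] 0.0876
turn [ 0.    -0.    -0.003]
.47,-.155,.245 [ 4.185 -3.37  -0.   ]
```

```bash
for i in 1; do :; done
python3 -m creep '[{"grip":0,"delta_pos":[0.2,-0.16,0],"rotation":[0,0,0]},{"grip":0,"delta_pos":[0.4,-0.32,0],"rotation":[0,0,0]},{"grip":0,"delta_pos":[0.6,-0.48,0],"rotation":[0,0,0]},{"grip":0,"delta_pos":[0.8,-0.64,0],"rotation":[0,0,0]},{"grip":0,"delta_pos":[0.98,-0.8,0],"rotation":[0,0,0]}]'
python3 -m creep '[{"grip":0,"delta_pos":[0.2,-0.16,0],"rotation":[0,0,0]},{"grip":0,"delta_pos":[0.4,-0.32,0],"rotation":[0,0,0]},{"grip":0,"delta_pos":[0.6,-0.48,0],"rotation":[0,0,0]},{"grip":0,"delta_pos":[0.8,-0.64,0],"rotation":[0,0,0]},{"grip":0,"delta_pos":[0.98,-0.8,0],"rotation":[0,0,0]}]'
python3 -m creep '[{"grip":0,"delta_pos":[0.2,-0.16,0],"rotation":[0,0,0]},{"grip":0,"delta_pos":[0.4,-0.32,0],"rotation":[0,0,0]},{"grip":0,"delta_pos":[0.6,-0.48,0],"rotation":[0,0,0]},{"grip":0,"delta_pos":[0.8,-0.64,0],"rotation":[0,0,0]},{"grip":0,"delta_pos":[0.98,-0.8,0],"rotation":[0,0,0]}]'
python3 -m creep '[{"grip":0,"delta_pos":[0.2,-0.16,0],"rotation":[0,0,0]},{"grip":0,"delta_pos":[0.4,-0.32,0],"rotation":[0,0,0]},{"grip":0,"delta_pos":[0.6,-0.48,0],"rotation":[0,0,0]},{"grip":0,"delta_pos":[0.8,-0.64,0],"rotation":[0,0,0]},{"grip":0,"delta_pos":[0.98,-0.8,0],"rotation":[0,0,0]}]'
python3 go.py .471,-.156,.245
python3 - <<'E'
from plant import ctrl
from h import *
s=ctrl.snapshot("wrist");pickle.dump(s,open("wrist.pkl","wb"));cv2.imwrite("pics/wrist1.png",s["color"][...,::-1])
print(s["intrinsics"],s["R"],s["t"])
E
```

```text
clock: 2.1
tool_pos: [0.3924, 0.2483, 0.2448]
orientation: [180.0, -0.0, -117.6]
force: [-0.2, 1.1, 0.5]
opening: 0.0877
gripper_force: 0.0
clock: 2.6
tool_pos: [0.4179, 0.1245, 0.2449]
orientation: [180.0, -0.0, -117.6]
force: [0.6, 0.3, 0.3]
opening: 0.0875
gripper_force: 0.0
clock: 3.1
tool_pos: [0.4434, 0.0007, 0.2449]
orientation: [180.0, -0.0, -117.6]
force: [0.8, -0.0, 0.1]
opening: 0.0876
gripper_force: 0.0
clock: 3.6
tool_pos: [0.4689, -0.1232, 0.2449]
orientation: [180.0, -0.0, -117.6]
force: [0.6, 0.3, 0.7]
opening: 0.0874
gripper_force: 0.0
at [ 0.4689 -0.1232  0.2449] [ 180.    -0.  -117.6] [  9.   2. -21.  -0. -68. -36.] F [0.6 0.3 0.7] 0.0874
turn [ 0. -0.  0.]
.471,-.156,.245 [ 0.281 -0.17  -0.002]
[[325.1922621    0.         276.09824013]
 [  0.         325.1922621  208.04737659]
 [  0.           0.           1.        ]] [[-8.86420505e-01  4.62880856e-01 -3.10129812e-05]
 [ 4.43249934e-01  8.48846435e-01  2.88078505e-01]
 [ 1.33372350e-01  2.55344947e-01 -9.57606795e-01]] [ 0.47305205 -0.14460936  0.37869571]
```

View pics/wrist1.png

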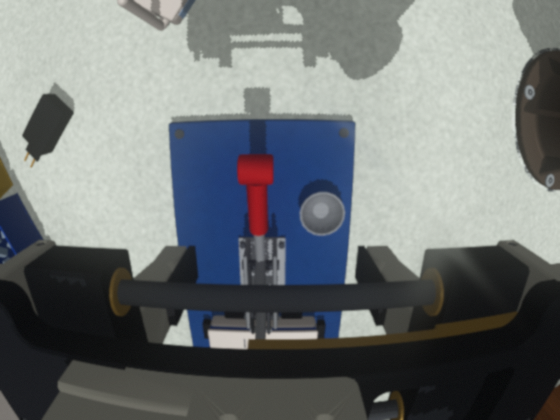

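The wrist view shows the knob centred near (256,170), the handle running straight down the plate, and the dish at (322,213), clear of it.

```bash
python3 - <<'E'
from h import *
T=pickle.load(open("top.pkl","rb"));S=pickle.load(open("scene.pkl","rb"));W=pickle.load(open("wrist.pkl","rb"))
def fr(s,p):
    K=s["intrinsics"];v=(np.array(p)-K[:2,2])/K[0,0];th=np.hypot(*v);d=s["R"].T@np.r_[v/th*np.sin(th),np.cos(th)];return -s["R"].T@s["t"],d
m=redmask(W["color"]);q=np.argwhere(m[140:240,225:285])[:,::-1]+[225,140];print(q.min(0),q.max(0))
rs=[ray(T,(339,215)),ray(S,(233.4,210.6)),fr(W,(255.7,170.5))]
A=sum(np.eye(3)-np.outer(d,d) for c,d in rs);b=sum((np.eye(3)-np.outer(d,d))@c for c,d in rs)
K=np.linalg.solve(A,b);print("knob",K,[np.linalg.norm((np.eye(3)-np.outer(d,d))@(K-c)).round(4) for c,d in rs])
c,d=fr(W,(255.7,170.5))
for z in(.105,.11,.115):print(z,c+d*(z-c[2])/d[2])
f=lambda p:(lambda c,d:(c+d*(.015-c[2])/d[2])[:2])(*fr(W,p))
a,b=f((170,122)),f((355,120));v=b-a;print("edge mid",(a+b)/2,np.linalg.norm(v),"jig x yaw",np.degrees(np.arctan2(v[1],v[0]))-90)
E
python3 go.py .471,-.156,.115
```

```text
[238 156] [272 234]
knob [ 0.47212962 -0.15522266  0.11355767] [np.float64(0.0019), np.float64(0.0022), np.float64(0.0012)]
0.105 [ 0.47453782 -0.15438733  0.105     ]
0.11 [ 0.4738425  -0.15503091  0.11      ]
0.115 [ 0.47314717 -0.15567448  0.115     ]
edge mid [ 0.45146705 -0.19512081] 0.22515573757220728 jig x yaw 62.61028648045763
at [ 0.4697 -0.1252  0.2446] [ 1.800e+02 -1.000e-01 -1.176e+02] [  8.   2. -21.   0. -68. -36.] F [ 2.1 -2.5  1.3] 0.0874
turn [ 0.    -0.001 -0.   ]
.471,-.156,.115 [ 0.265 -0.155  1.297]
```

```bash
python3 -m creep '[{"grip":0,"delta_pos":[0.14,-0.09,0],"rotation":[0,0,0]},{"grip":0,"delta_pos":[0.27,-0.175,0.1],"rotation":[0,0,0]},{"grip":0,"delta_pos":[0.27,-0.175,0.3],"rotation":[0,0,0]},{"grip":0,"delta_pos":[0.27,-0.175,0.6],"rotation":[0,0,0]},{"grip":0,"delta_pos":[0.27,-0.175,0.85],"rotation":[0,0,0]}]'
python3 -m creep '[{"grip":0,"delta_pos":[0,0,0.15],"rotation":[0,0,0]},{"grip":0,"delta_pos":[0,0,0.3],"rotation":[0,0,0]},{"grip":0,"delta_pos":[0,0,0.43],"rotation":[0,0,0]},{"grip":0,"delta_pos":[0,0,0.43],"rotation":[0,0,0]},{"grip":0.3,"delta_pos":[0,0,0.43],"rotation":[0,0,0]}]'
python3 -m creep '[{"grip":0.5,"delta_pos":[0,0,0],"rotation":[0,0,0]},{"grip":0.6,"delta_pos":[0,0,0],"rotation":[0,0,0]},{"grip":0.7,"delta_pos":[0,0,0],"rotation":[0,0,0]},{"grip":0.8,"delta_pos":[0,0,0],"rotation":[0,0,0]},{"grip":1,"delta_pos":[0,0,0],"rotation":[0,0,0]}]'
python3 -m creep '[{"grip":1,"delta_pos":[0,0,0],"rotation":[0,0,0]},{"grip":1,"delta_pos":[0,0,0],"rotation":[0,0,0]}]'
python3 - <<'E'
from plant import ctrl
from h import *
s=ctrl.snapshot("wrist");cv2.imwrite("pics/wrist2.png",s["color"][...,::-1])
E
```

```text
clock: 4.15
tool_pos: [0.4716, -0.1542, 0.1587]
orientation: [180.0, 0.0, -117.6]
force: [0.2, -0.3, -0.3]
opening: 0.0874
gripper_force: 0.0
clock: 4.65
tool_pos: [0.4721, -0.1541, 0.1171]
orientation: [180.0, -0.0, -117.6]
force: [0.3, -0.2, -0.1]
opening: 0.0833
gripper_force: 0.0
clock: 5.15
tool_pos: [0.4723, -0.1541, 0.1173]
orientation: [-180.0, 0.0, -117.6]
force: [0.3, -0.9, 0.1]
opening: 0.0448
gripper_force: 0.0
clock: 5.35
tool_pos: [0.4737, -0.1545, 0.1177]
orientation: [-179.8, 0.0, -117.5]
force: [3.5, -1.5, -0.7]
opening: 0.0316
gripper_force: 30.0
```

View pics/wrist2.png

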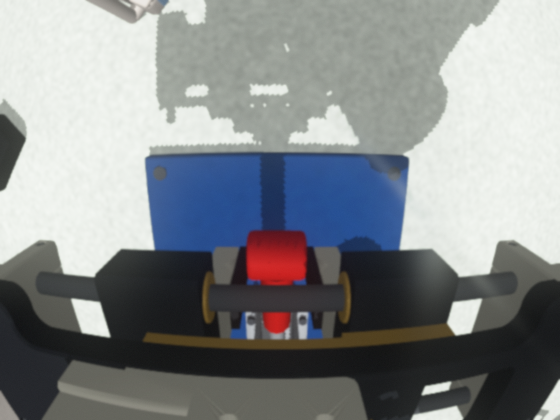

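The knob is pinched between the pads at about (277,255). Closing along the arc now.

```bash
python3 -m creep '[{"grip":1,"delta_pos":[-0.045,-0.016,-0.09],"rotation":[0,0,0]},{"grip":1,"delta_pos":[-0.096,-0.016,-0.178],"rotation":[0,0,0]},{"grip":1,"delta_pos":[-0.154,-0.016,-0.261],"rotation":[0,0,0]},{"grip":1,"delta_pos":[-0.218,-0.016,-0.34],"rotation":[0,0,0]},{"grip":1,"delta_pos":[-0.288,-0.016,-0.413],"rotation":[0,0,0]}]'
python3 go.py
```

```text
clock: 5.9
tool_pos: [0.4876, -0.1279, 0.1582]
orientation: [180.0, 0.1, -117.6]
force: [6.8, 4.4, -13.4]
opening: 0.0316
gripper_force: 30.0
at [ 0.4876 -0.1279  0.1582] [ 1.800e+02  1.000e-01 -1.176e+02] [  8.   8. -26.  -0. -56. -35.] F [  6.8   4.4 -13.4] 0.0316
turn [0.    0.001 0.   ]
```

```bash
python3 -m creep '[{"grip":1,"delta_pos":[-0.077,0,-0.064],"rotation":[0,0,0]},{"grip":1,"delta_pos":[-0.158,0,-0.125],"rotation":[0,0,0]},{"grip":1,"delta_pos":[-0.243,0,-0.181],"rotation":[0,0,0]},{"grip":1,"delta_pos":[-0.331,0,-0.23],"rotation":[0,0,0]},{"grip":1,"delta_pos":[-0.423,0,-0.273],"rotation":[0,0,0]}]'
python3 go.py
```

```text
clock: 6.4
tool_pos: [0.5069, -0.0909, 0.1853]
orientation: [180.0, 0.0, -117.6]
force: [5.5, -0.9, -12.8]
opening: 0.0312
gripper_force: 30.0
at [ 0.5069 -0.0909  0.1853] [ 180.     0.  -117.6] [ 12.   7. -23.  -0. -60. -39.] F [  5.5  -0.9 -12.8] 0.0312
turn [0. 0. 0.]
```

```bash
python3 -m creep '[{"grip":1,"delta_pos":[-0.051,0,-0.015],"rotation":[0,0,0]},{"grip":1,"delta_pos":[-0.103,0,-0.031],"rotation":[0,0,0]},{"grip":1,"delta_pos":[-0.206,0,-0.06],"rotation":[0,0,0]},{"grip":1,"delta_pos":[-0.312,0,-0.081],"rotation":[0,0,0]},{"grip":1,"delta_pos":[-0.419,0,-0.094],"rotation":[0,0,0]}]'
python3 go.py
```

```text
clock: 6.9
tool_pos: [0.5256, -0.0551, 0.1954]
orientation: [180.0, -0.1, -117.6]
force: [2.8, -6.3, -5.0]
opening: 0.0316
gripper_force: 30.0
at [ 0.5256 -0.0551  0.1954] [ 1.800e+02 -1.000e-01 -1.176e+02] [ 15.   8. -20.   0. -62. -43.] F [ 2.8 -6.3 -5. ] 0.0316
turn [ 0.    -0.001  0.   ]
```

```bash
python3 -m creep '[{"grip":1,"delta_pos":[-0.035,0,-0.002],"rotation":[0,0,0]},{"grip":1,"delta_pos":[-0.07,0,-0.004],"rotation":[0,0,0]},{"grip":1,"delta_pos":[-0.1,0,-0.005],"rotation":[0,0,0]},{"grip":1,"delta_pos":[-0.1,0,-0.005],"rotation":[0,0,0]},{"grip":1,"delta_pos":[-0.1,0,-0.005],"rotation":[0,0,0]}]'
python3 go.py
```

```text
clock: 7.4
tool_pos: [0.5305, -0.0458, 0.196]
orientation: [-180.0, 0.0, -117.6]
force: [-0.5, -2.3, 2.4]
opening: 0.0314
gripper_force: 30.0
at [ 0.5305 -0.0458  0.196 ] [-180.     0.  -117.6] [ 16.   8. -20.  -0. -62. -44.] F [-0.5 -2.3  2.4] 0.0314
turn [-0.  0.  0.]
```

```bash
python3 -m creep '[{"grip":1,"delta_pos":[-0.015,0,0],"rotation":[0,0,0]},{"grip":1,"delta_pos":[-0.025,0,0],"rotation":[0,0,0]},{"grip":1,"delta_pos":[-0.025,0,0],"rotation":[0,0,0]}]'
python3 -m creep '[{"grip":1,"delta_pos":[-0.015,0,0],"rotation":[0,0,0]},{"grip":1,"delta_pos":[-0.025,0,0],"rotation":[0,0,0]},{"grip":1,"delta_pos":[-0.025,0,0],"rotation":[0,0,0]}]'
```

```text
clock: 7.7
tool_pos: [0.5317, -0.0435, 0.196]
orientation: [-180.0, 0.0, -117.6]
force: [-2.2, -2.0, 5.5]
opening: 0.0313
gripper_force: 30.0
clock: 8.0
tool_pos: [0.533, -0.0411, 0.196]
orientation: [-180.0, 0.0, -117.6]
force: [-1.9, -0.7, 5.4]
opening: 0.0313
gripper_force: 30.0
```

Run:
```python
from plant import ctrl
from h import *
a=ctrl.snapshot("scene");b=ctrl.snapshot("wrist")
i=cv2.resize(a["color"][170:310,190:350,::-1],(480,420),interpolation=cv2.INTER_CUBIC)
cv2.imwrite("pics/c3.png",np.hstack([i,cv2.resize(b["color"][150:350,200:350,::-1],(315,420))]))
```

```text
(no output)
```

View pics/c3.png

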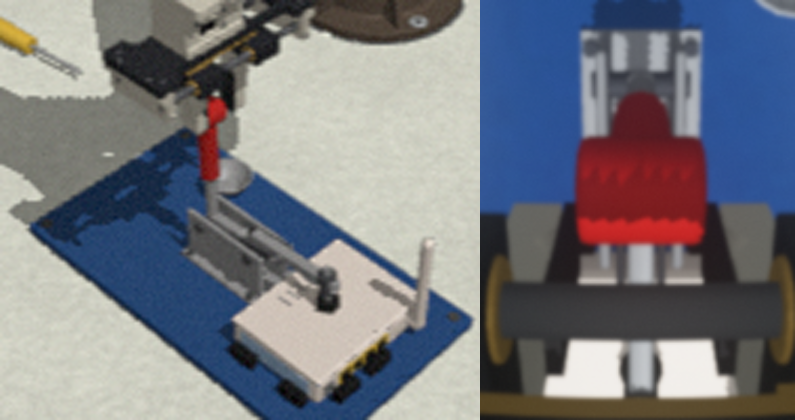

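The handle looks upright at (212,150) and the pad is on the lid at (328,290). I'll push a bit further to feel for the stop.

```bash
python3 -m creep '[{"grip":1,"delta_pos":[-0.015,0,0],"rotation":[0,0,0]},{"grip":1,"delta_pos":[-0.025,0,0],"rotation":[0,0,0]},{"grip":1,"delta_pos":[-0.025,0,0],"rotation":[0,0,0]}]'
python3 -m creep '[{"grip":1,"delta_pos":[-0.015,0,0],"rotation":[0,0,0]},{"grip":1,"delta_pos":[-0.025,0,0],"rotation":[0,0,0]},{"grip":1,"delta_pos":[-0.025,0,0],"rotation":[0,0,0]}]'
```

```text
clock: 8.4
tool_pos: [0.5343, -0.0387, 0.1959]
orientation: [-180.0, 0.0, -117.6]
force: [-1.8, 0.5, 5.6]
opening: 0.0311
gripper_force: 30.0
clock: 8.7
tool_pos: [0.5354, -0.0365, 0.1958]
orientation: [-180.0, 0.0, -117.6]
force: [-2.8, -0.7, 4.8]
opening: 0.0312
gripper_force: 30.0
```

Run:
```python
from plant import ctrl
from h import *
a=ctrl.snapshot("scene");b=ctrl.snapshot("wrist");t=ctrl.snapshot("top")
pickle.dump((a,b,t),open("s4.pkl","wb"))
m=redmask(b["color"]);q=np.argwhere(m[180:320,230:320])[:,::-1]+[230,180];print(q.min(0),q.max(0))
m=redmask(a["color"]);q=np.argwhere(m[190:240,240:290])[:,::-1]+[240,190];print(q.min(0),q.max(0))
i=cv2.resize(a["color"][190:240,240:290,::-1],(400,400),interpolation=cv2.INTER_CUBIC)
cv2.imwrite("pics/c4.png",np.hstack([i,cv2.resize(b["color"][190:290,230:330,::-1],(400,400))]))
```

```text
[246 193] [307 265]
[257 203] [266 229]
```

View pics/c4.png

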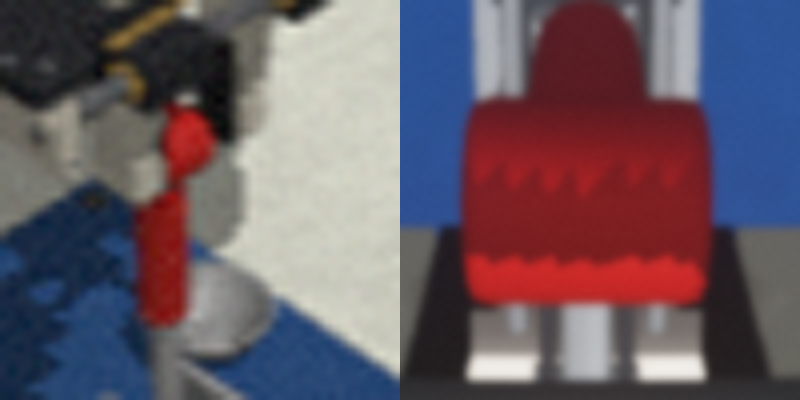

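Run:
```python
from h import *
a,b,t=pickle.load(open("s4.pkl","rb"))
def fr(s,p):
    K=s["intrinsics"];v=(np.array(p)-K[:2,2])/K[0,0];th=np.hypot(*v);d=s["R"].T@np.r_[v/th*np.sin(th),np.cos(th)];return -s["R"].T@s["t"],d
an=np.radians(62.4);X=np.array([np.cos(an),np.sin(an),0]);Y=np.array([-X[1],X[0],0]);P=np.array([.5296,-.0458,.0585])
c,d=fr(b,(276.7,240.3))
for z in(.18,.185,.19,.1935):
    k=c+d*(z-c[2])/d[2];print(z,"rel pivot along X,Y",((k-P)@X).round(4),((k-P)@Y).round(4))
def pr(s,p):
    q=s["R"]@p+s["t"];return (s["intrinsics"]@(q/q[2]))[:2]
for th in(-.1,-.05,0,.05,.1):
    u=-np.sin(th)*X+np.array([0,0,np.cos(th)])
    print(th,[pr(a,P+r*u).round(1) for r in(.0,.055,.075,.115,.135)])
# red grip columns in scene: edges per row
m=redmask(a["color"])
for y in range(213,231,2):
    x=np.where(m[y,250:275])[0]+250;print(y,x.min() if len(x) else None,x.max() if len(x) else None)
print("mid",pr(a,np.array([.5296,-.0458,.0585])))
```

```text
0.18 rel pivot along X,Y 0.0049 -0.0008
0.185 rel pivot along X,Y 0.0028 -0.0009
0.19 rel pivot along X,Y 0.0007 -0.0009
0.1935 rel pivot along X,Y -0.0007 -0.0009
-0.1 [array([260.4, 242.6]), array([261.3, 230.4]), array([261.6, 225.8]), array([262.2, 216.2]), array([262.5, 211.2])]
-0.05 [array([260.4, 242.6]), array([260.6, 229.9]), array([260.7, 225.1]), array([260.8, 215.2]), array([260.9, 210. ])]
0 [array([260.4, 242.6]), array([260. , 229.4]), array([259.8, 224.5]), array([259.4, 214.2]), array([259.3, 208.9])]
0.05 [array([260.4, 242.6]), array([259.3, 229. ]), array([258.9, 223.9]), array([258.1, 213.3]), array([257.6, 207.9])]
0.1 [array([260.4, 242.6]), array([258.7, 228.6]), array([258.1, 223.4]), array([256.7, 212.5]), array([256., 207.])]
213 None None
215 259 262
217 257 262
219 257 262
221 258 262
223 258 262
225 258 262
227 258 262
229 259 261
mid [260.44460749 242.61541902]
```

```bash
python3 -m creep '[{"grip":1,"delta_pos":[-0.015,0,0],"rotation":[0,0,0]},{"grip":1,"delta_pos":[-0.03,0,0],"rotation":[0,0,0]},{"grip":1,"delta_pos":[-0.03,0,0],"rotation":[0,0,0]}]'
python3 -m creep '[{"grip":1,"delta_pos":[-0.02,0,0],"rotation":[0,0,0]},{"grip":1,"delta_pos":[-0.04,0,0],"rotation":[0,0,0]},{"grip":1,"delta_pos":[-0.04,0,0],"rotation":[0,0,0]}]'
python3 - <<'E'
from plant import ctrl
from h import *
b=ctrl.snapshot("wrist");m=redmask(b["color"]);r=np.where(m[190:330,277])[0]+190;print(r.min(),r.max())
m=redmask(b["color"])[:,252];print(np.where(m[190:330])[0][[0,-1]]+190)
b=pickle.load(open("s4.pkl","rb"))[1];m=redmask(b["color"])[:,252];print(np.where(m[190:330])[0][[0,-1]]+190)
E
```

```text
clock: 9.15
tool_pos: [0.5355, -0.0361, 0.1957]
orientation: [180.0, -0.2, -117.6]
force: [-3.9, -10.2, 7.3]
opening: 0.0313
gripper_force: 30.0
clock: 9.45
tool_pos: [0.5356, -0.0358, 0.1957]
orientation: [179.9, -0.6, -117.6]
force: [-7.7, -24.1, 8.8]
opening: 0.0312
gripper_force: 30.0
193 263
[216 265]
[216 265]
```

Stop felt: about 25 N with no further motion. Releasing.

```bash
python3 -m creep '[{"grip":0.6,"delta_pos":[0.03,0,0],"rotation":[0,0,0]},{"grip":0.2,"delta_pos":[0.05,0,0],"rotation":[0,0,0]},{"grip":0,"delta_pos":[0.06,0,0],"rotation":[0,0,0]},{"grip":0,"delta_pos":[0.06,0,0],"rotation":[0,0,0]},{"grip":0,"delta_pos":[0.06,0,0],"rotation":[0,0,0]}]'
python3 -m creep '[{"grip":0,"delta_pos":[0.0,0,-0.2],"rotation":[0,0,0]},{"grip":0,"delta_pos":[0,0,-0.4],"rotation":[0,0,0]},{"grip":0,"delta_pos":[0,0,-0.6],"rotation":[0,0,0]},{"grip":0,"delta_pos":[0,0,-0.6],"rotation":[0,0,0]},{"grip":0,"delta_pos":[0,0,-0.6],"rotation":[0,0,0]}]'
python3 -m creep '[{"grip":0,"delta_pos":[0,0,0],"rotation":[0,0,0]},{"grip":0,"delta_pos":[0,0,0],"rotation":[0,0,0]},{"grip":0,"delta_pos":[0,0,0],"rotation":[0,0,0]},{"grip":0,"delta_pos":[0,0,0],"rotation":[0,0,0]},{"grip":0,"delta_pos":[0,0,0],"rotation":[0,0,0]}]'
python3 go.py
python3 - <<'E'
from plant import ctrl
from h import *
a=ctrl.snapshot("scene");b=ctrl.snapshot("wrist");pickle.dump((a,b),open("s5.pkl","wb"))
i=cv2.resize(a["color"][190:310,220:350,::-1],(455,420),interpolation=cv2.INTER_CUBIC)
cv2.imwrite("pics/c5.png",np.hstack([i,cv2.resize(b["color"][150:350,200:350,::-1],(315,420))]))
E
```

```text
clock: 10.0
tool_pos: [0.5359, -0.0356, 0.1955]
orientation: [180.0, 0.0, -117.6]
force: [0.2, -0.6, 1.1]
opening: 0.0614
gripper_force: 0.0
clock: 10.5
tool_pos: [0.5358, -0.0356, 0.2557]
orientation: [-180.0, 0.1, -117.6]
force: [-0.3, -0.8, -0.9]
opening: 0.0872
gripper_force: 0.0
clock: 11.0
tool_pos: [0.5356, -0.0361, 0.2554]
orientation: [180.0, -0.0, -117.6]
force: [-0.5, -1.4, -0.9]
opening: 0.0874
gripper_force: 0.0
at [ 0.5356 -0.0361  0.2554] [ 180.    -0.  -117.6] [ 17.   6. -14.   0. -70. -45.] F [-0.5 -1.4 -0.9] 0.0874
turn [ 0. -0.  0.]
```

View pics/c5.png

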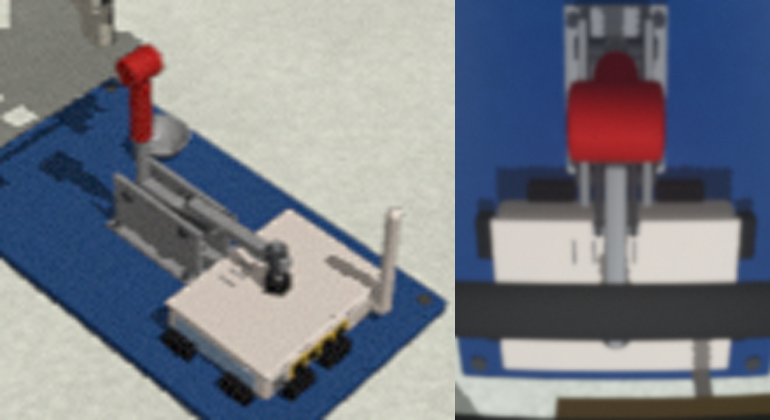

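The clamp is locked with the handle vertical (knob at crop (139,65)) and the pad on the lid. No blue band shows. Regrasping centred on the knob to open it.

```bash
python3 -m creep '[{"grip":0,"delta_pos":[0.06,0.01,0],"rotation":[0,0,0]},{"grip":0,"delta_pos":[0.12,0.01,0.1],"rotation":[0,0,0]},{"grip":0,"delta_pos":[0.12,0.01,0.3],"rotation":[0,0,0]},{"grip":0,"delta_pos":[0.12,0.01,0.5],"rotation":[0,0,0]},{"grip":0.2,"delta_pos":[0.12,0.01,0.58],"rotation":[0,0,0]}]'
python3 -m creep '[{"grip":0.4,"delta_pos":[0,0,0],"rotation":[0,0,0]},{"grip":0.6,"delta_pos":[0,0,0],"rotation":[0,0,0]},{"grip":0.7,"delta_pos":[0,0,0],"rotation":[0,0,0]},{"grip":0.8,"delta_pos":[0,0,0],"rotation":[0,0,0]},{"grip":1,"delta_pos":[0,0,0],"rotation":[0,0,0]}]'
python3 -m creep '[{"grip":1,"delta_pos":[0,0,0],"rotation":[0,0,0]},{"grip":1,"delta_pos":[0,0,0],"rotation":[0,0,0]},{"grip":1,"delta_pos":[0.03,0,0],"rotation":[0,0,0]}]'
```

```text
clock: 11.6
tool_pos: [0.5276, -0.0468, 0.1952]
orientation: [179.8, -0.1, -117.6]
force: [-0.1, -0.8, -0.5]
opening: 0.0836
gripper_force: 0.0
clock: 12.1
tool_pos: [0.5295, -0.0462, 0.1981]
orientation: [-180.0, 0.0, -117.6]
force: [0.3, -0.5, -0.5]
opening: 0.0454
gripper_force: 0.0
clock: 12.4
tool_pos: [0.5292, -0.0483, 0.1979]
orientation: [-179.9, 0.1, -117.6]
force: [5.3, 2.0, -3.0]
opening: 0.0319
gripper_force: 30.0
```

```bash
python3 -m creep '[{"grip":1,"delta_pos":[0.105,0,0.007],"rotation":[0,0,0]},{"grip":1,"delta_pos":[0.238,0,0.027],"rotation":[0,0,0]},{"grip":1,"delta_pos":[0.369,0,0.06],"rotation":[0,0,0]},{"grip":1,"delta_pos":[0.496,0,0.107],"rotation":[0,0,0]},{"grip":1,"delta_pos":[0.617,0,0.165],"rotation":[0,0,0]}]'
```

```text
clock: 12.9
tool_pos: [0.4997, -0.1048, 0.1823]
orientation: [-179.8, 0.0, -117.6]
force: [2.5, 0.8, 8.5]
opening: 0.0313
gripper_force: 30.0
```

```bash
python3 -m creep '[{"grip":1,"delta_pos":[0.115,0,0.071],"rotation":[0,0,0]},{"grip":1,"delta_pos":[0.222,0,0.152],"rotation":[0,0,0]},{"grip":1,"delta_pos":[0.321,0,0.244],"rotation":[0,0,0]},{"grip":1,"delta_pos":[0.41,0,0.346],"rotation":[0,0,0]},{"grip":1,"delta_pos":[0.489,0,0.455],"rotation":[0,0,0]}]'
python3 -m creep '[{"grip":1,"delta_pos":[0.035,0,0.057],"rotation":[0,0,0]},{"grip":1,"delta_pos":[0.067,0,0.117],"rotation":[0,0,0]},{"grip":1,"delta_pos":[0.096,0,0.178],"rotation":[0,0,0]},{"grip":1,"delta_pos":[0.122,0,0.24],"rotation":[0,0,0]},{"grip":1,"delta_pos":[0.122,0,0.24],"rotation":[0,0,0]}]'
```

```text
clock: 13.4
tool_pos: [0.4759, -0.1502, 0.137]
orientation: [-179.9, -0.2, -117.6]
force: [-1.1, -10.7, 11.8]
opening: 0.0317
gripper_force: 30.0
clock: 13.9
tool_pos: [0.47, -0.1615, 0.1121]
orientation: [-179.9, -0.3, -117.6]
force: [0.4, -16.9, 5.7]
opening: 0.0314
gripper_force: 30.0
```

```bash
python3 -m creep '[{"grip":0.6,"delta_pos":[0,0,0],"rotation":[0,0,0]},{"grip":0.2,"delta_pos":[0,0,0],"rotation":[0,0,0]},{"grip":0,"delta_pos":[0,0,0],"rotation":[0,0,0]},{"grip":0,"delta_pos":[0,0,0],"rotation":[0,0,0]},{"grip":0,"delta_pos":[0,0,0],"rotation":[0,0,0]}]'
python3 -m creep '[{"grip":0,"delta_pos":[0,0,-0.2],"rotation":[0,0,0]},{"grip":0,"delta_pos":[0,0,-0.4],"rotation":[0,0,0]},{"grip":0,"delta_pos":[0,0,-0.6],"rotation":[0,0,0]},{"grip":0,"delta_pos":[0,0,-0.8],"rotation":[0,0,0]},{"grip":0,"delta_pos":[0,0,-1],"rotation":[0,0,0]}]'
python3 -m creep '[{"grip":0,"delta_pos":[0.2,0,-0.1],"rotation":[0,0,0]},{"grip":0,"delta_pos":[0.4,0,-0.2],"rotation":[0,0,0]},{"grip":0,"delta_pos":[0.6,0,-0.2],"rotation":[0,0,0]},{"grip":0,"delta_pos":[0.6,0,-0.2],"rotation":[0,0,0]},{"grip":0,"delta_pos":[0.6,0,-0.2],"rotation":[0,0,0]}]'
python3 - <<'E'
from plant import ctrl
from h import *
a=ctrl.snapshot("scene");b=ctrl.snapshot("top");pickle.dump((a,b),open("s6.pkl","wb"))
i=cv2.resize(a["color"][170:320,190:350,::-1],(448,420),interpolation=cv2.INTER_CUBIC)
j=cv2.resize(b["color"][120:260,190:370,::-1],(350,272))
cv2.imwrite("pics/c6.png",np.hstack([i,cv2.copyMakeBorder(j,0,148,0,0,cv2.BORDER_CONSTANT)]))
E
```

```text
clock: 14.4
tool_pos: [0.4706, -0.1576, 0.1114]
orientation: [180.0, -0.0, -117.6]
force: [0.4, 0.5, -0.1]
opening: 0.0617
gripper_force: 0.0
clock: 14.9
tool_pos: [0.4707, -0.1575, 0.2123]
orientation: [180.0, -0.0, -117.6]
force: [0.7, -0.4, -0.4]
opening: 0.0875
gripper_force: 0.0
clock: 15.4
tool_pos: [0.443, -0.2109, 0.2314]
orientation: [180.0, 0.0, -117.6]
force: [-0.1, -0.0, 0.3]
opening: 0.0876
gripper_force: 0.0
```

View pics/c6.png

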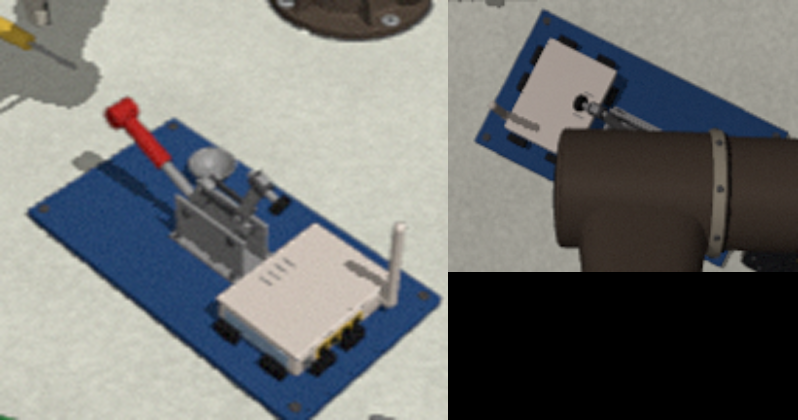

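The handle is back at its starting angle: the knob is at scene (234,210), about 1.15 rad. The pad is clear, the lid is flush and the router sits in its nest.

```bash
python3 -c "
from plant import ctrl
print(ctrl.close_job())"
```

```text
the job is handed in; nothing more can be done
None
```

I locked the clamp over centre and let go for about 1 s, then swung the handle back open to about 1.15 rad and handed the job in at about 15.5 s; the last picture shows the lid flush and the router in its nest, but the hand-in returned no verdict and I had no direct reading of pad force or lid height.

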